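Latch the leak-test fixture's end cover

ROBOT

A 6-joint arm with a two-finger parallel gripper is mounted at the origin on a cart in front of the work surface, level with it; the furniture and walls round the work are solid. World frame = base frame: x ahead of the robot, y to its left, z up, the work surface at z = 0. Lengths are in mm, angles in rad, forces in N, time in s.
With the tool pointing down it reaches from about 275 to 825 mm from the base axis. Payload 4.9 kg.
Tool frame: the origin (TCP) lies at the very end of the fingers, on their centre line; the grasp point (between the pads) lies 19 mm behind it; z points along the fingers, y is the direction in which the jaws open and shut (so a half turn about z gives the same grasp; the last joint's range is limited). The gripper opens to 85 mm and grips with 20 to 120 N. Pads are 22 mm wide; open, the fingers measure 114 mm over their backs; the gripper's body (76 mm by 85 mm) begins 54 mm behind the grasp point. The pads swing forward as they close: fully open they stand 13 mm farther back than shut.
Start: joints at [1.022, 0.326, -0.193, 1.052, 0, 1.437], TCP at [221.65, 503.378, 231.281] pointing down, gripper open.
Joint ranges: [-2.65, 2.65], [-0.97, 1.79], [-1.3, 1.35], [-1.93, 2.1], [-1.47, 1.37], [-3.14, 3.14]. Speed limits (rad/s): [2.57, 2.57, 3.14, 3.14, 3.14, 3.14].

INTERFACE

Orientations are given as [roll, pitch, yaw] about the fixed x, y, z axes, in that order (R = Rz(yaw) Ry(pitch) Rx(roll)).
In Python, from bench import bot, solve_ik, imaging gives the robot as it stands. Calls block until the motion is done:
- bot.move_ptp(position, orientation): joint-space move of the TCP to a pose.
- bot.movel(position, rot=None, max_speed=150, threshold=None): straight line of the TCP; rot=None keeps the orientation; max_speed is the mean speed in mm/s. With threshold (N) it stops when the force on the tool has changed by that much, and returns True; else False.
- bot.move_j(angles): joint-space move.
- bot.grip(opening, effort=None): opening from 0.0 (shut) to 1.0 (fully open); effort is the grip in N (None keeps the last); returns when the fingers have stopped.
- bot.dwell(seconds).
- solve_ik(position, orientation): joint angles nearest the present ones, or None.
- bot.get_state(): the state.
- imaging.capture(name): name is "side" or "top"; returns the picture (480x640x3 uint8, blue, green, red); there is no depth.
- imaging.camera_model(name): a dict with "K" (3x3 intrinsics, pixels), "position" and "rotation" of the camera in the world. Camera axes: x right, y up, looking along -z (the intrinsics and any distortion apply to the point x, -y, -z); pixel columns grow to the right and rows downward; lengths in mm; the calibration is good to about 2 mm. A picture is of the moment at which its call begins. camera_model takes no time and is no camera call.
A pose or a line that the arm cannot do raises bot.IKError and nothing moves.
- bot.sign_off(): hands the job in, once; it reports no verdict.
The state is a dict: "t": time; "qpos": joint angles; "joint_velocities": joint speeds; "effort": joint torques, N m; "tcp_pos": TCP position; "orientation": TCP orientation; "contact_force": force on the tool from outside, world axes, zero at the start; "wrist_torque": the same for the moment, N m; "opening": opening from 0.0 (shut) to 1.0 (fully open).
Only numpy, scipy, OpenCV 4.12 (cv2) and the standard library are available. Lean on these libraries where they do the work, as an engineer would, in place of code of your own. Each camera call takes 0.05 s, during which the arm holds its last target.

TASK

Shut the leak-test fixture's spring-loaded end cover with its draw latch: gently (under 20 N) hook the latch loop over the keeper on the cover so that its cross bar is caught under the lip, then push the lever over with closed fingers until it lies flat on its stop, hold it there with a steady 12 to 18 N for two seconds so that it seats, and let go, leaving the latch shut. Never lean on the lever grip or the keeper with more than 25 N, and leave the things lying about where they are.

Things in the scene. Friction and masses are not known exactly. Their poses are not given: they have to be found in the camera images.
- fixture: Leak-test fixture bolted down crosswise before the robot, place and angle vary. Origin on the bench under the lever's hinge; +x level from the lever towards the end cover, z up. Aluminium housing 76 mm wide, from x -102 to +94 mm, top 55 mm above the bench; foot plate 114 mm wide. The latch sits on top and moves in the plane y = 0.
- hinge (a point): Point on the lever's hinge axis, 81 mm above the bench (26 mm above the housing top). Axes as the fixture's: +x towards the cover, +y along the hinge axis, z up.
- lever (a joint): Lever angle (rad) about hinge +y: 0 flat on its stop, grip pointing to fixture -x; 1.57 upright; 2.1 farthest over towards the cover. Friction (0.06 N m) keeps it where it is left. With the bar home the loop comes taut at about 1.3; from there pushing it over takes about 5 N at the press point. Below about 0.15 it is past dead centre and the loaded loop pulls it shut.
- lever_grip: Lever grip, a plain steel strip 70 mm long, 26 wide, 5 thick. Origin on the hinge axis; its frame turns with the lever (at lever 0 as the fixture's). The strip runs to its -x, from 12 to 82 mm off the axis; its pressing face (+z side) is 7 mm from the axis, so 88 mm above the bench when flat.
- press_point (a point): On the middle of the grip's pressing face, 66 mm from the hinge axis, 16 mm short of the grip's end. Turns with the lever: +z out of the pressing face (up when flat, towards the cover when upright).
- loop: Latch loop: flat steel U, 46 mm wide outside, 34 inside, rails 6 mm wide and 8 high. Origin at its own hinge on the lever, 16 mm from the lever's hinge axis; +x along the rails to the cross bar, 130 mm away. Friction holds it at any angle. It can be gripped from above across both rails (46 mm) just behind the bar; it tilts in that grip, and drawing it turns the lever along (about 4 N at the bar).
- loop_bar (a point): Centre of the loop's cross bar (round, 6 mm thick, along y); frame turns with the loop, rails run to -x. At hinge height the bar can reach 135 mm ahead of the hinge with the lever at 2.1, 127 mm with it upright.
- keeper_hook: Steel keeper on top of the sliding end cover: an upright hook 18 mm wide with its mouth open to fixture +x, away from the lever; it passes between the loop's rails. Origin on the bench plane, axes as the fixture's; moves with the cover.
- keeper (a point): Point on the keeper's catching face (facing +x), midway up the mouth, at hinge height; axes as the fixture's. The lip above overhangs 4 mm to +x, from 4.2 to 10 mm above this point (its highest part); the ledge below reaches 14 mm to +x, its top 4.2 mm below. The bar is home with its centre 3 mm ahead (+x) of this point, under the lip. Cover open: 120 mm ahead of the hinge.
- cover (a joint): Opening (m) of the sliding end cover along fixture +x: springs (6 N/mm) hold it about 0.011 open; properly latched it is at about 0.003.
- spark_plug: Spark plug lying on the bench near the fixture, 72 mm long, 16 high: leave alone.
- nut_1: Hexagon nut lying on the bench near the fixture, 22 mm wide, 10 high: leave alone.
- bolt_1: Dark flange bolt lying on the bench near the fixture, 66 mm long, 18 high: leave alone.
- bearing_housing: Grey flanged sleeve in the wooden tray on the right, 84 mm wide, 60 high: leave alone.
- wrist_pin: Steel pin standing in the wooden tray, 18 mm thick, 46 high: leave alone.

How it is judged:
By the outcome, as a careful person would: the job done as asked, in the order asked, and still so for the second after the job is handed in, with the robot touching nothing.
It also fails if it takes over 69 s, if anything falls off the work surface, if the arm or the gripper's body presses on something with over 40 N, if the wrist force passes 120 N, or if a joint passes its speed limit or range.

## Working session

There is one attempt and no reset: what is moved stays moved. The work goes in short steps, each a Python script; the robot and the scene stay as the last script left them, time stands still between calls to the robot, and variables do not carry over. Pictures are saved under pics/ and viewed, and the job is handed in when it is done.

```bash
ls; mkdir -p pics; python3 - <<'E'
from bench import bot, imaging
import cv2
for n in("side","top"):
    cv2.imwrite(f"pics/{n}0.png",imaging.capture(n)); print(n,imaging.camera_model(n))
s=bot.get_state();print(s)
E
```

```text
pics
side {'K': array([[579.81850241,   0.        , 312.63565783],
       [  0.        , 579.81850241, 235.6744003 ],
       [  0.        ,   0.        ,   1.        ]]), 'position': array([-105.90413787, -993.55992506,  643.5764761 ]), 'rotation': array([ 1.06319709, -0.01581578, -0.57313442])}
top {'K': array([[624.50310989,   0.        , 323.04183621],
       [  0.        , 624.50310989, 239.49373376],
       [  0.        ,   0.        ,   1.        ]]), 'position': array([ 175.82551511, -155.06803073, 1494.82774265]), 'rotation': array([ 0.18332899, -0.01693459, -1.56004985])}
{'t': 0.1, 'qpos': array([ 1.02181608e+00,  3.26860378e-01, -1.93479953e-01,  1.05197934e+00,
        2.81310036e-05,  1.43661009e+00]), 'joint_velocities': array([ 0.00076469, -0.00019351,  0.00192084, -0.0005984 ,  0.00154507,
        0.00022416]), 'effort': array([-7.26383178e-05, -4.44240403e+01,  2.63037372e+01,  7.90609745e-03,
       -1.39479139e-04, -4.52696312e-06]), 'tcp_pos': array([221.35788933, 502.93332355, 230.58672691]), 'orientation': array([-3.14008677e+00, -2.31676828e-04,  2.72679845e+00]), 'contact_force': array([-0.93297745,  0.2480663 ,  0.57532605]), 'wrist_torque': array([-0.04391842,  0.04516269,  0.01713021]), 'opening': 0.9969615982119066}
```

View pics/side0.png

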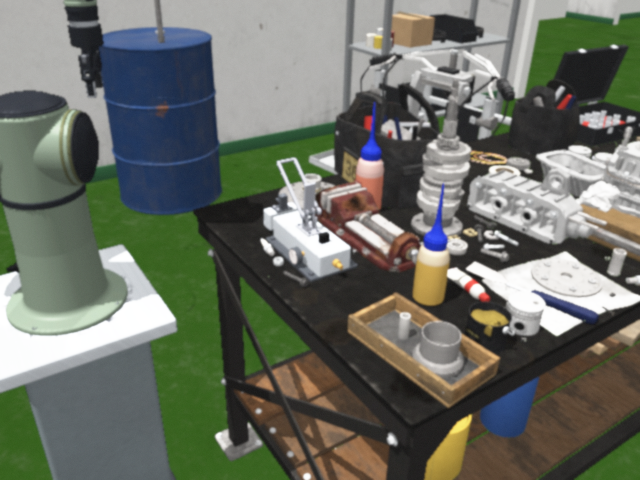

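View pics/top0.png

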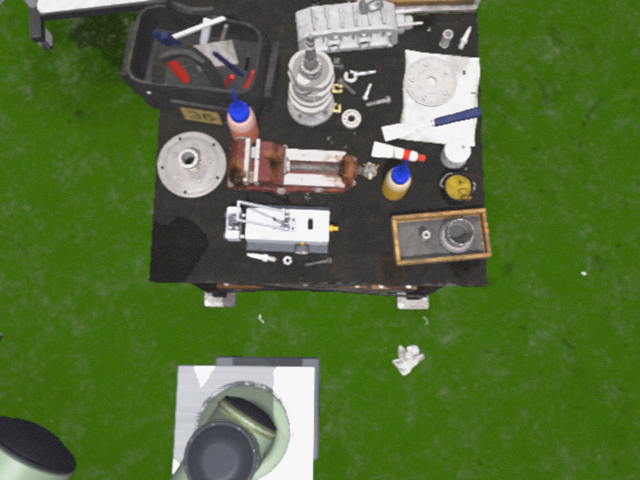

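```bash
cat > h.py <<'E'
import numpy as np, cv2
from scipy.spatial.transform import Rotation as R
from bench import bot, solve_ik, imaging
def cam(n):
    c=imaging.camera_model(n); return c['K'],np.array(c['position']),R.from_euler('xyz',c['rotation']).as_matrix()
def proj(n,P):
    K,p,M=cam(n); q=(np.atleast_2d(P)-p)@M; q=q*[1,-1,-1]
    return (q[:,:2]/q[:,2:])*[K[0,0],K[1,1]]+K[:2,2]
def ray(n,uv):
    K,p,M=cam(n); d=np.array([(uv[0]-K[0,2])/K[0,0],-(uv[1]-K[1,2])/K[1,1],-1]); return p,M@d
def onz(n,uv,z):
    p,d=ray(n,uv); return p+d*(z-p[2])/d[2]
def tri(uvs,uvt):
    p1,d1=ray('side',uvs);p2,d2=ray('top',uvt)
    A=np.stack([d1,-d2],1); t=np.linalg.lstsq(A,p2-p1,rcond=None)[0]
    a=p1+t[0]*d1;b=p2+t[1]*d2; return (a+b)/2,np.linalg.norm(a-b)
def crop(n,x0,y0,x1,y1,k,out,img=None):
    im=imaging.capture(n) if img is None else img
    cv2.imwrite(out,cv2.resize(im[y0:y1,x0:x1],None,fx=k,fy=k,interpolation=cv2.INTER_CUBIC))
E
python3 - <<'E'
from h import *
crop('side',250,145,370,295,5,'pics/s1.png',cv2.imread('pics/side0.png')) if 0 else crop('side',240,145,370,290,4,'pics/s1.png',cv2.imread('pics/side0.png'))
crop('top',215,190,345,275,6,'pics/t1.png',cv2.imread('pics/top0.png'))
print(proj('top',[[0,0,0],[221,503,230]]),proj('side',[[0,0,0],[221,503,230]]))
E
```

```text
[[243.7438733  432.35256829]
 [-18.29903773 328.56713035]] [[ 67.77454144 300.86784702]
 [ 95.4668391   98.4175477 ]]
```

View pics/s1.png

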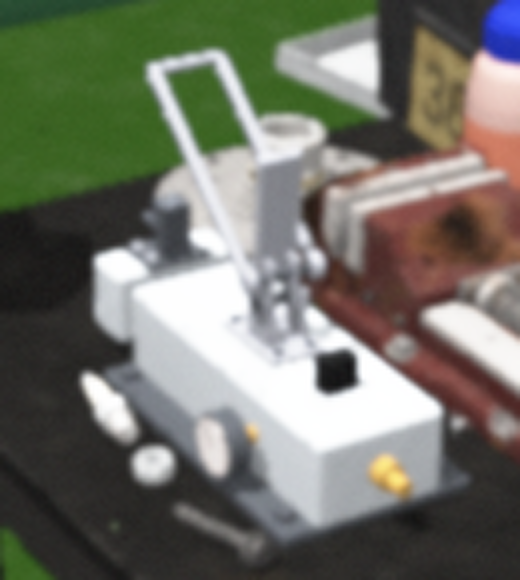

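View pics/t1.png

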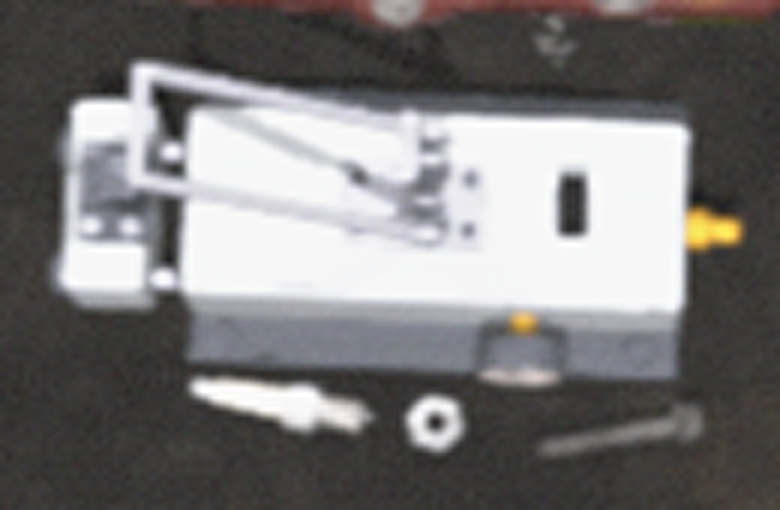

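```bash
cat > fit.py <<'E'
from h import *
from scipy.optimize import least_squares
# params: X,Y,yaw, lever, loopangle(elev), per-camera pixel offset
def F(p,pts):
    c,s=np.cos(p[2]),np.sin(p[2]); pts=np.atleast_2d(pts)
    return np.c_[p[0]+c*pts[:,0]-s*pts[:,1],p[1]+s*pts[:,0]+c*pts[:,1],pts[:,2]]
def o(n,c):
    k,ox,oy=(4,240,145) if n=='side' else (6,215,190)
    return (np.array(c)+.5)/k-.5+[ox,oy]
obs=[('top',(94,38,55),(187,300)),('top',(-102,38,55),(685,305)),('top',(-102,-38,55),(689,122)),('top',(94,-38,55),(190,105)),
('side',(94,38,55),(135,290)),('side',(-102,38,55),(320,455)),('side',(-102,-38,55),(440,408))]
def res(p):
    r=[]
    for n,P,c in obs: r.append(proj(n,F(p,P))[0]+p[3:5]*(n=='top')+p[5:7]*(n=='side')-o(n,c))
    return np.r_[np.concatenate(r),np.array(p[3:7])*.5]
s=least_squares(res,[320,0,1.57,0,0,0,0]); 
if __name__=="__main__":
    print(s.x, res(s.x).reshape(-1,2).round(2))
    inv=lambda W:(np.array([[np.cos(s.x[2]),np.sin(s.x[2])],[-np.sin(s.x[2]),np.cos(s.x[2])]])@(W[:2]-s.x[:2])).tolist()+[W[2]]
    for a,b in [((187,64),(140,125)),((152,72),(140,188)),((222,55),(143,72)),((280,157),(411,122))]:
        P,e=tri(o('side',a)-s.x[5:7],o('top',b)-s.x[3:5]); print(P,e,np.round(inv(P),1))
E
python3 fit.py
```

```text
[ 4.79189323e+02 -8.75851046e+01  1.55380439e+00  4.47321598e-01
  2.20559984e-01  3.91245822e-01  2.00456674e-03] [[-0.69 -0.82]
 [-0.01  0.88]
 [ 0.16 -0.19]
 [ 0.44  0.08]
 [-1.51  0.38]
 [-0.17 -1.13]
 [ 1.59  0.75]
 [ 0.22  0.11]
 [ 0.2   0.  ]]
[482.06905442  10.17136536 179.94793907] 1.1640394719522025 [ 97.8  -1.2 179.9]
[459.32876301   9.08447133 180.32281391] 2.20115832981535 [ 96.3  21.5 180.3]
[502.24809204   9.20127304 181.18843779] 3.122517984568501 [ 97.2 -21.4 181.2]
[485.4169176  -84.40171637 161.84395486] 6.384751411991119 [  3.3  -6.2 161.8]
```

```bash
cat > ov.py <<'E'
from fit import *
p=s.x
def overlay(n,out,lever=1.57,el=0.99,cov=0,im=None):
    k,ox,oy,w,h_=(5,225,150,135,115) if n=='side' else (6,215,190,130,85)
    if im is None: im=imaging.capture(n)
    a=cv2.resize(im[oy:oy+h_,ox:ox+w],None,fx=k,fy=k,interpolation=cv2.INTER_CUBIC)
    def L(pts,col):
        q=proj(n,F(p,np.array(pts,float)))+(p[3:5] if n=='top' else p[5:7])
        q=((q-[ox,oy]+.5)*k-.5)*16
        cv2.polylines(a,[q.astype(np.int32)],False,col,1,cv2.LINE_AA,4)
    L([(94,38,55),(-102,38,55),(-102,-38,55),(94,-38,55),(94,38,55)],(0,0,255))
    x=120-cov
    for y in(-9,9): L([(x,y,85),(x+4,y,85),(x+4,y,91),(x,y,91),(x,y,77),(x+14,y,77)],(0,200,0))
    J=np.array([-16*np.cos(lever-.15),0,81+16*np.sin(lever-.15)])
    B=J+130*np.array([np.cos(el),0,np.sin(el)])
    L([J+[0,20,0],B+[0,20,0],B-[0,20,0],J-[0,20,0]],(255,0,0))
    g=lambda r,h,y:(-r*np.cos(lever)+h*np.sin(lever),y,81+r*np.sin(lever)+h*np.cos(lever))
    L([g(12,7,-13),g(82,7,-13),g(82,7,13),g(12,7,13),g(12,7,-13)],(0,0,255))
    L([g(12,2,-13),g(82,2,-13),g(82,2,13),g(12,2,13)],(255,0,255))
    cv2.imwrite(out,a)
E
python3 -c "
from ov import *
overlay('side','pics/so.png',1.57,.7,im=cv2.imread('pics/side0.png'))
overlay('top','pics/to.png',1.57,.7,im=cv2.imread('pics/top0.png'))"
```

```text
(no output)
```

View pics/so.png

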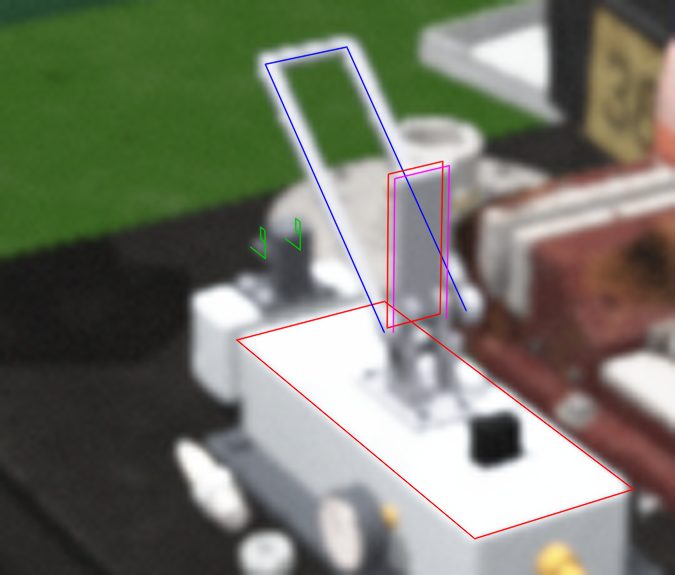

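View pics/to.png

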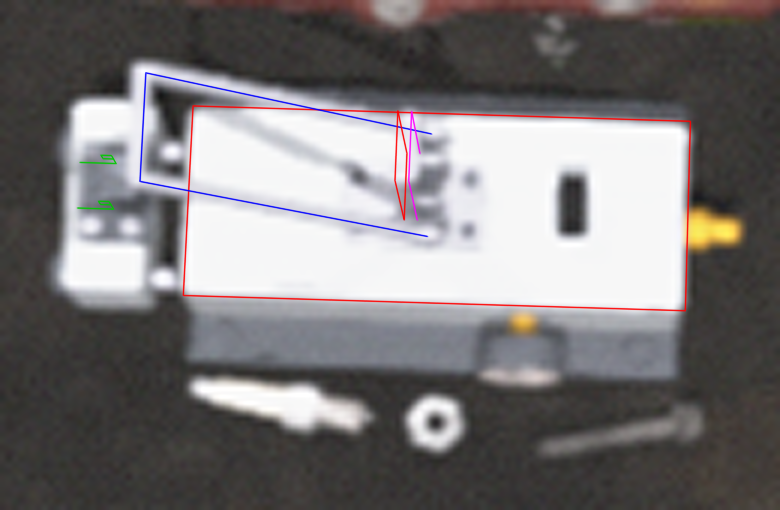

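```bash
cat > g.py <<'E'
from ov import *
YAW=p[2]
def tool(x,z,y=0,tilt=0):
    "fixture x,z of TCP -> world pose; tilt: tool z leans to fixture -x as it goes down"
    P=F(p,[x,y,z])[0]
    M=R.from_euler('z',YAW).as_matrix()@R.from_euler('y',tilt).as_matrix()@R.from_euler('x',np.pi).as_matrix()
    return P,R.from_matrix(M).as_euler('xyz')
def J(l): return np.array([-16*np.cos(l-.15),81+16*np.sin(l-.15)])
def loop_pt(l,el,d): return J(l)+d*np.array([np.cos(el),np.sin(el)])
def el_for(l,bz): return np.arcsin((bz-J(l)[1])/130)
def st():
    q=bot.get_state(); print('t %.2f'%q['t'],'tcp',np.round(q['tcp_pos'],1),'F',np.round(q['contact_force'],1),'op %.3f'%q['opening']); return q
E
python3 - <<'E'
from g import *
for t in (0,.4,.6,.8,1.0): print(t, tool(0,200,tilt=t)[1].round(2), solve_ik(*tool(0,150,tilt=t)), solve_ik(*tool(-60,100,tilt=t*.3)) is not None)
G=loop_pt(1.57,.7,116); print(G)
a=tool(G[0],G[1]-20+80); print(a, solve_ik(*a))
bot.move_ptp(*a); st()
overlay('side','pics/s2.png',1.57,.7); overlay('top','pics/t2.png',1.57,.7)
E
```

```text
0 [3.14 0.   1.55] [-0.33245265  0.28648979 -0.47512343  0.8091831   0.          1.25533562] True
0.4 [3.14 0.4  1.55] [-0.08968379  0.30079689 -0.52744878  0.71185374 -0.39888371  1.49189927] True
0.6 [3.14 0.6  1.55] [ 0.0211524   0.36135761 -0.5273737   0.70814871 -0.59950244  1.6170026 ] True
0.8 [3.14 0.8  1.55] [ 0.11561242  0.45386977 -0.50681173  0.74541786 -0.79100228  1.75996098] True
1.0 [3.14 1.   1.55] [ 0.18982052  0.57629707 -0.4611922   0.84282872 -0.96762287  1.94119683] True
[ 86.31808621 171.54767993]
(array([480.65596439,  -1.27947926, 231.54767993]), array([3.14159265, 0.        , 1.55380439])) [-0.15639025  0.19798123 -0.36535169  1.0074634   0.          1.43139801]
t 2.14 tcp [480.7  -0.6 231.6] F [-0.7 -0.2 -1.2] op 0.998
```

```bash
python3 - <<'E'
import cv2,numpy as np
a=cv2.imread('pics/s2.png');b=cv2.imread('pics/t2.png')
print(a.shape,b.shape)
E
```

```text
(575, 675, 3) (510, 780, 3)
```

View pics/s2.png

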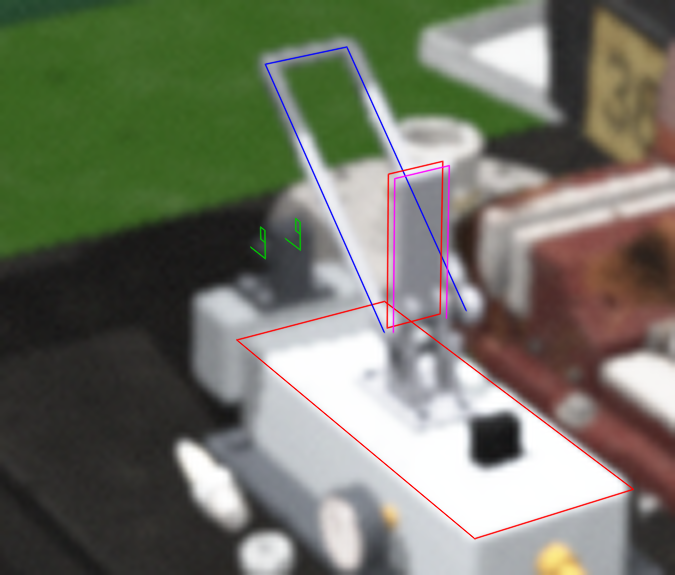

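View pics/t2.png

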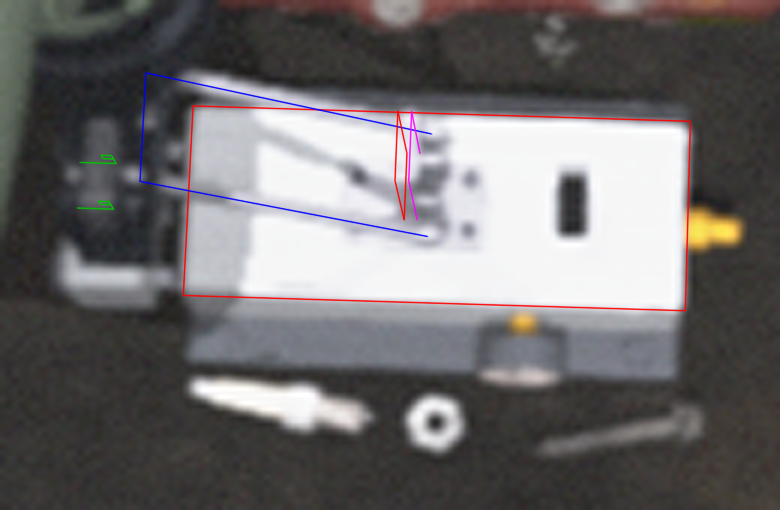

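```bash
python3 - <<'E'
from g import *
im=imaging.capture('side'); 
q=proj('side',F(p,[[86.3,0,231.5]]))+p[5:7]; print(q)
crop('side',210,50,360,220,4,'pics/s3.png',im)
E
```

```text
[[288.15513612 139.36353603]]
```

View pics/s3.png

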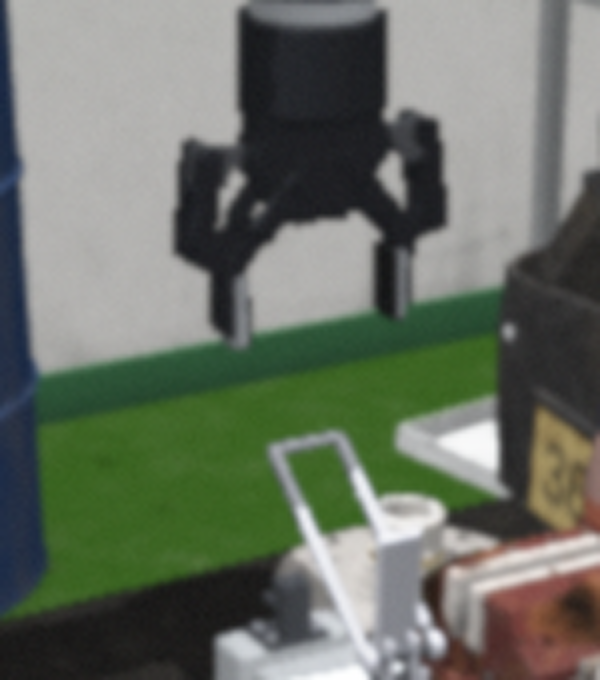

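```bash
python3 - <<'E'
from g import *
G=loop_pt(1.57,.7,116)
a=tool(G[0],G[1]-20)
st(); print(bot.movel(a[0],max_speed=100,threshold=8)); st()
bot.grip(0.62,20); st()
overlay('side','pics/s4.png',1.57,.7); 
crop('top',215,190,345,275,6,'pics/t4.png')
E
```

```text
t 2.29 tcp [480.7  -0.5 231.5] F [ 0.5 -0.  -0.8] op 0.997
False
t 3.24 tcp [481.1  -1.3 152.1] F [ 0.2 -0.1  0.6] op 1.002
t 3.67 tcp [480.8  -1.3 151.7] F [-0.1 -0.5 -0.5] op 0.623
```

View pics/s4.png

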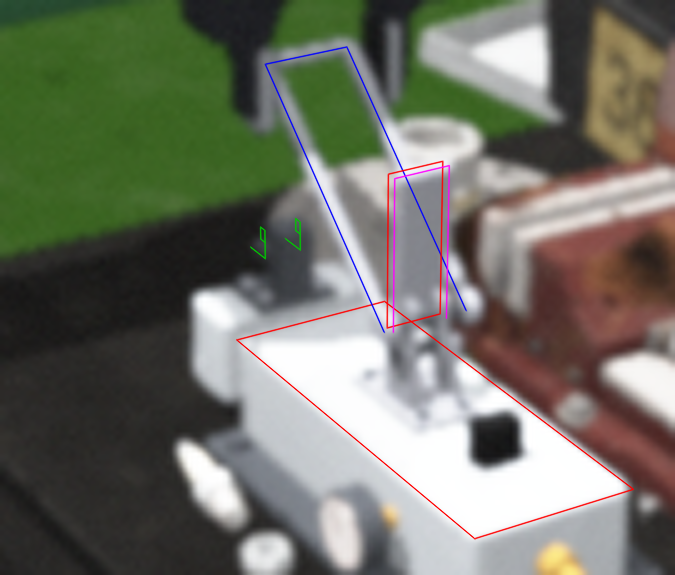

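View pics/t4.png

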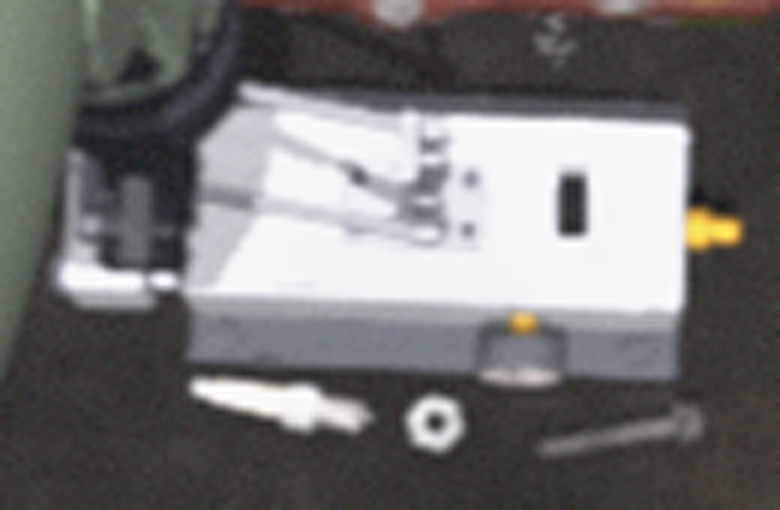

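```bash
python3 - <<'E'
from g import *
bot.grip(0.4,25); q=st(); 
crop('side',210,100,360,240,5,'pics/s5.png')
E
```

```text
t 3.98 tcp [480.9  -1.2 151.7] F [1.1 1.7 1. ] op 0.529
```

View pics/s5.png

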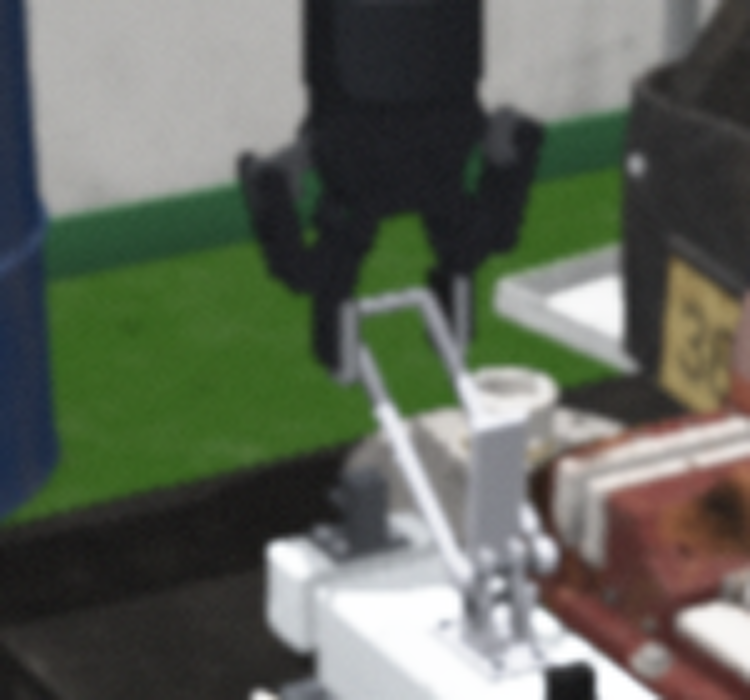

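```bash
cat >> g.py <<'E'
from scipy.optimize import brentq
DG=116.;OFF=np.array([0.,-20.])
def lever_for(bx,bz):
    f=lambda l: J(l)[0]+np.sqrt(130**2-(bz-J(l)[1])**2)-bx
    return brentq(f,1.0,2.3)
def goto_bar(bx,bz,speed=60,thr=None):
    l=lever_for(bx,bz); g=loop_pt(l,el_for(l,bz),DG)+OFF
    return bot.movel(tool(*g)[0],max_speed=speed,threshold=thr)
E
python3 - <<'E'
from g import *
for el in (.55,.4,.25,.12):
    g=loop_pt(1.57,el,DG)+OFF; print(bot.movel(tool(*g)[0],max_speed=70,threshold=12)); st()
print(lever_for(131.5,104)); print(goto_bar(131.5,104,50,12)); st()
l=lever_for(131.5,104)
overlay('side','pics/s6.png',l,el_for(l,104)); overlay('top','pics/t6.png',l,el_for(l,104))
E
```

```text
False
t 4.43 tcp [481.    8.9 137.3] F [ 0.5 -0.5 -0.4] op 0.534
False
t 4.83 tcp [481.1  16.9 121.7] F [ 2.4 -1.1 -0.4] op 0.528
False
t 5.23 tcp [481.2  22.4 105.3] F [ 2.3 -0.9  0.1] op 0.529
False
t 5.60 tcp [481.2  25.1  90.5] F [ 2.5 -0.4  0.2] op 0.532
1.8268371908977432
False
t 5.92 tcp [481.3  28.1  83.1] F [ 1.2 -6.5  0.1] op 0.533
```

View pics/s6.png

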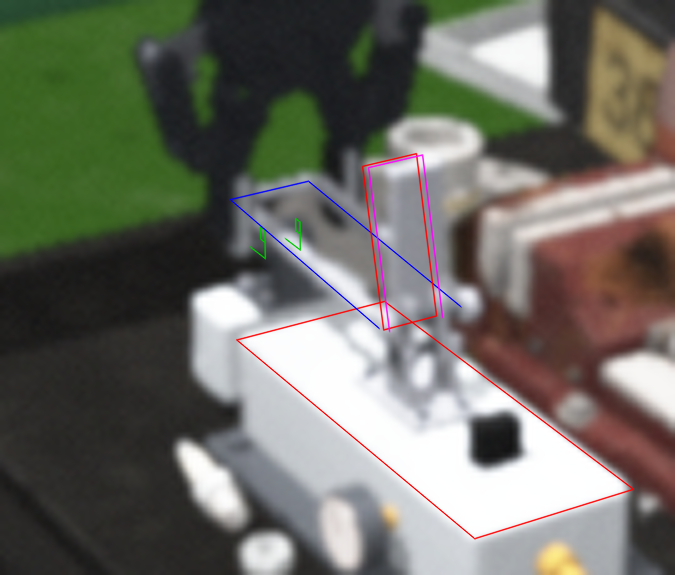

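View pics/t6.png

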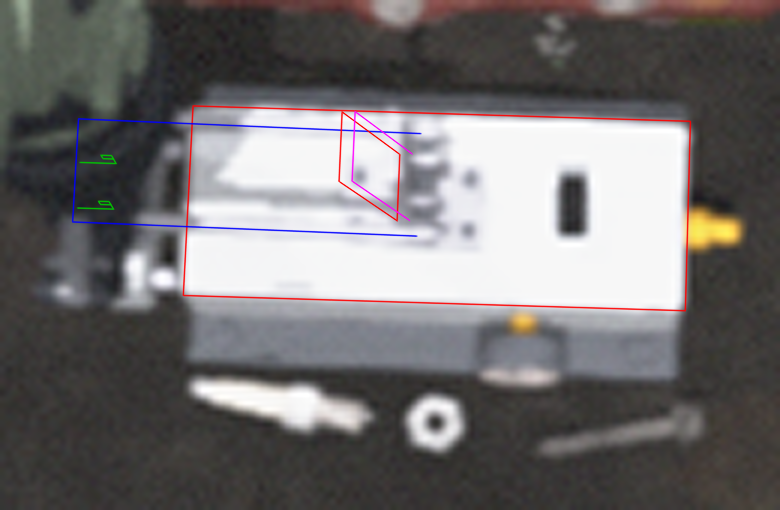

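```bash
python3 - <<'E'
from g import *
im=imaging.capture('side'); i0=cv2.imread('pics/side0.png')
def draw(im,l,el):
    k,ox,oy,w,h_=9,285,165,42,64
    a=cv2.resize(im[oy:oy+h_,ox:ox+w],None,fx=k,fy=k,interpolation=cv2.INTER_CUBIC)
    def L(pts,col):
        q=proj('side',F(p,np.array(pts,float)))+p[5:7]; q=((q-[ox,oy]+.5)*k-.5)*16
        cv2.polylines(a,[q.astype(np.int32)],False,col,1,cv2.LINE_AA,4)
    g=lambda r,h,y:(-r*np.cos(l)+h*np.sin(l),y,81+r*np.sin(l)+h*np.cos(l))
    L([g(12,2,-13),g(82,2,-13),g(82,2,13),g(12,2,13)],(255,0,255)); L([g(82,7,-13),g(82,7,13),g(12,7,13)],(0,0,255))
    return a
cv2.imwrite('pics/s7.png',np.hstack([draw(i0,1.5,0),draw(im,1.65,0)]))
E
```

```text
(no output)
```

View pics/s7.png

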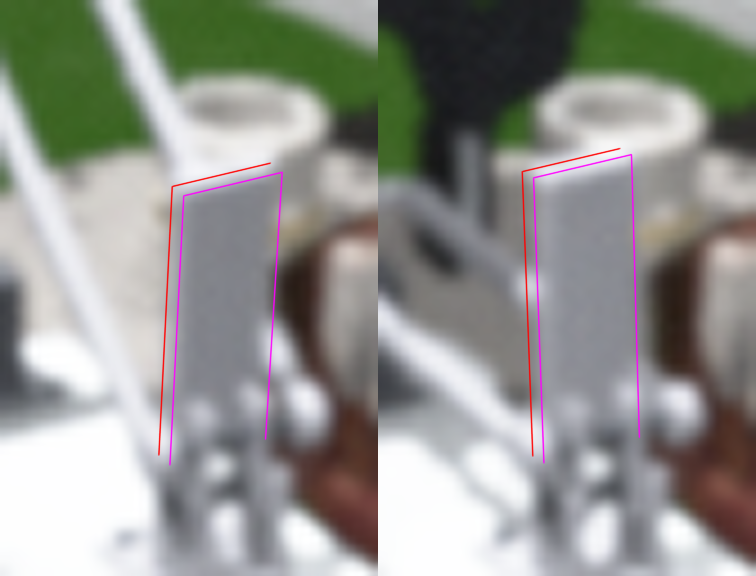

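```bash
sed -i 's/OFF=np.array(\[0.,-20.\])/OFF=np.array([2.8,-20.])/' g.py; python3 - <<'E'
from g import *
print(goto_bar(131.5,102,40,14)); st()
l=1.83
im=imaging.capture('side')
k,ox,oy,w,h_=8,265,165,62,70
a=cv2.resize(im[oy:oy+h_,ox:ox+w],None,fx=k,fy=k,interpolation=cv2.INTER_CUBIC)
def L(pts,col):
        q=proj('side',F(p,np.array(pts,float)))+p[5:7]; q=((q-[ox,oy]+.5)*k-.5)*16
        cv2.polylines(a,[q.astype(np.int32)],False,col,1,cv2.LINE_AA,4)
g=lambda r,h,y:(-r*np.cos(l)+h*np.sin(l),y,81+r*np.sin(l)+h*np.cos(l))
L([g(12,2,-13),g(82,2,-13),g(82,2,13),g(12,2,13)],(255,0,255)); L([g(82,7,-13),g(82,7,13),g(12,7,13)],(0,0,255))
cv2.imwrite('pics/s8.png',a)
E
```

```text
False
t 6.33 tcp [481.5  30.5  81.5] F [ 2.2 -6.9  0.2] op 0.529
```

View pics/s8.png

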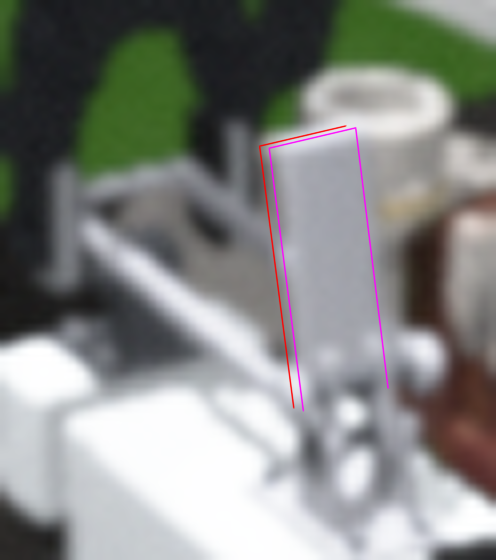

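```bash
python3 - <<'E'
from g import *
for z in (94,88,84): print(goto_bar(131.5,z,40,8)); st()
for z in (83,82,81,80,79,78):
    r=goto_bar(131.5,z,10,4); print(z,r); q=st()
    if r: break
crop('side',225,150,360,265,5,'pics/s9.png'); 
E
```

```text
False
t 6.70 tcp [481.4  32.1  74.2] F [ 2.4 -4.3  0.5] op 0.533
False
t 6.98 tcp [481.4  32.9  68.8] F [ 3.7 -2.1  1.7] op 0.533
False
t 7.23 tcp [481.4  33.2  65.3] F [ 3.3 -1.8  1.3] op 0.530
83 False
t 7.48 tcp [481.4  33.2  64.5] F [3.3 1.9 1.1] op 0.531
82 False
t 7.73 tcp [481.4  33.1  63.6] F [3.5 2.5 2.4] op 0.533
81 False
t 7.98 tcp [481.3  33.   62.7] F [4.3 1.4 1.3] op 0.527
80 False
t 8.23 tcp [481.3  32.9  61.8] F [4.5 2.2 1.6] op 0.533
79 False
t 8.48 tcp [481.4  32.8  61.3] F [3.  2.5 5.4] op 0.534
78 False
t 8.73 tcp [481.5  32.8  61. ] F [ 0.9  2.6 11.9] op 0.535
```

View pics/s9.png

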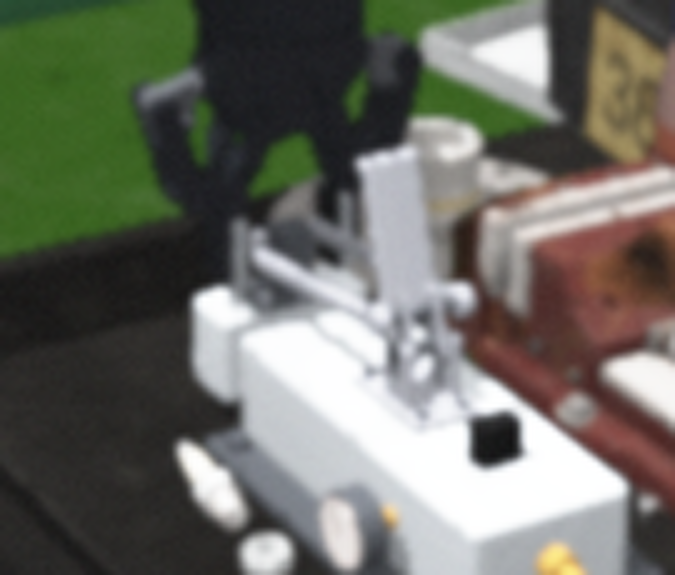

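```bash
python3 - <<'E'
from g import *
goto_bar(131.5,79.8,10); st()
for x in (129,127,126,125,124,123,122):
    r=goto_bar(x,79.9,15,9); print(x,r); q=st()
    if r or abs(q['contact_force'][1])>9: break
crop('side',225,150,360,265,5,'pics/s10.png'); crop('top',215,190,345,275,6,'pics/t10.png')
E
```

```text
t 9.09 tcp [481.3  32.7  61.6] F [4.  0.8 1. ] op 0.535
129 False
t 9.41 tcp [481.2  32.   61.5] F [5.1 7.3 0.9] op 0.531
127 False
t 9.69 tcp [481.2  30.2  61.5] F [5.4 8.3 1.5] op 0.530
126 False
t 9.94 tcp [481.2  29.2  61.5] F [5.2 7.4 0.9] op 0.530
125 False
t 10.19 tcp [481.2  28.1  61.4] F [4.6 7.4 1.2] op 0.533
124 False
t 10.44 tcp [481.1  27.1  61.4] F [4.5 6.8 0.5] op 0.532
123 False
t 10.69 tcp [481.1  26.2  61.4] F [4.1 7.  0.1] op 0.530
122 False
t 10.94 tcp [481.1  25.2  61.3] F [4.5 7.5 0.1] op 0.531
```

View pics/s10.png

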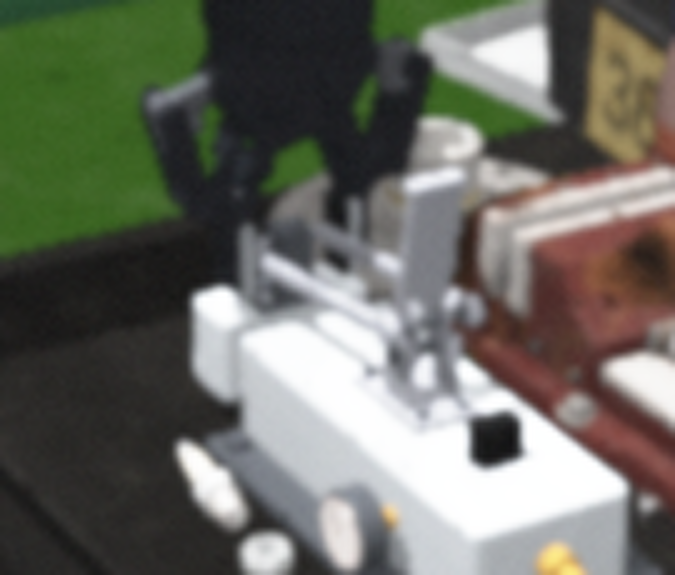

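```bash
python3 - <<'E'
from g import *
for x in (121.3,120.6,120,119.4):
    r=goto_bar(x,80,10,6); print(x,r); q=st()
    if r or abs(q['contact_force'][1])>10.5: break
im=imaging.capture('side')
k,ox,oy,w,h_=8,260,170,75,70
a=cv2.resize(im[oy:oy+h_,ox:ox+w],None,fx=k,fy=k,interpolation=cv2.INTER_CUBIC)
l=1.3
def L(pts,col):
        q=proj('side',F(p,np.array(pts,float)))+p[5:7]; q=((q-[ox,oy]+.5)*k-.5)*16
        cv2.polylines(a,[q.astype(np.int32)],False,col,1,cv2.LINE_AA,4)
g=lambda r,h,y:(-r*np.cos(l)+h*np.sin(l),y,81+r*np.sin(l)+h*np.cos(l))
L([g(12,2,-13),g(82,2,-13),g(82,2,13),g(12,2,13)],(255,0,255)); L([g(82,7,-13),g(82,7,13),g(12,7,13)],(0,0,255))
cv2.imwrite('pics/s11.png',a)
E
```

```text
121.3 False
t 11.29 tcp [481.1  24.5  61.3] F [ 4.6  7.4 -0.3] op 0.533
120.6 False
t 11.54 tcp [481.   24.   61.2] F [5.2 8.8 0.5] op 0.533
120 False
t 11.79 tcp [481.1  23.7  61.2] F [4.4 8.2 0.6] op 0.529
119.4 False
t 12.04 tcp [481.   23.5  61.2] F [5.  9.7 1.6] op 0.528
```

View pics/s11.png

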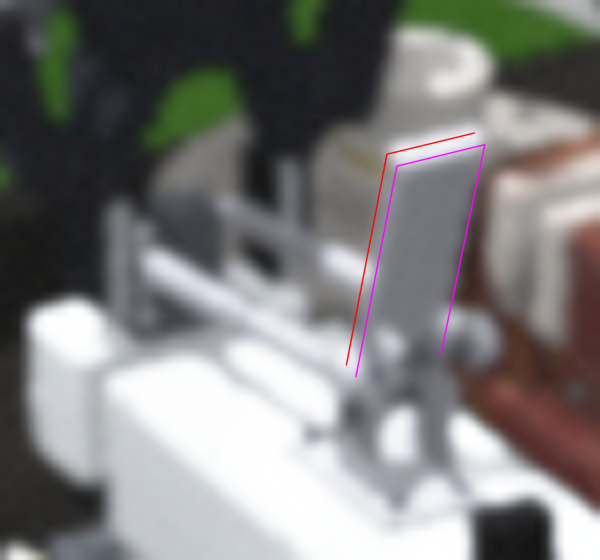

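```bash
python3 - <<'E'
from g import *
bot.grip(0.8); q=st()
P=q['tcp_pos'].copy(); P[2]=235
print(bot.movel(P,max_speed=150,threshold=10)); st()
crop('side',225,150,360,265,5,'pics/s12.png')
bot.grip(0,20); st()
E
```

```text
t 12.44 tcp [479.7  20.4  60.9] F [-0.  -0.7  0.8] op 0.801
False
t 13.75 tcp [479.1  20.5 234.2] F [ 0.1  0.2 -0.3] op 0.799
t 14.45 tcp [479.8  20.4 235. ] F [-1.1 -0.6  0.3] op 0.001
```

View pics/s12.png

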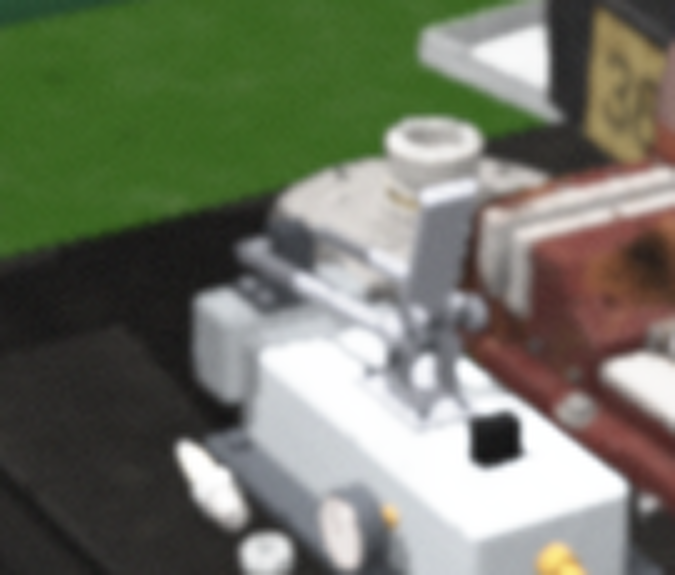

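```bash
cat >> g.py <<'E'
XO=1.4
def Pp(l,r=66.,h=7.): return np.array([-r*np.cos(l)+h*np.sin(l),81+r*np.sin(l)+h*np.cos(l)])
def press(l,gap=0.):
    t=.75*l; d=l-t; r=66-6*min(1,l/1.3)
    q=Pp(l,r)+np.array([np.sin(l),np.cos(l)])*(11*np.sin(d)+gap)
    return tool(q[0]+XO,q[1],y=-1,tilt=t)
E
python3 - <<'E'
from g import *
for l in np.arange(1.3,-.01,-.1): 
    a=press(l); k=solve_ik(*a); print(round(l,2),None if k is None else k.round(2))
a=press(1.3,35); print(a); bot.movel(a[0],rot=a[1],max_speed=120); st()
crop('side',215,80,365,240,4,'pics/s13.png')
E
```

```text
1.3 [ 0.17  0.57 -0.48  0.79 -0.95  1.9 ]
1.2 [ 0.13  0.52 -0.51  0.73 -0.89  1.81]
1.1 [ 0.09  0.47 -0.53  0.68 -0.82  1.73]
1.0 [ 0.05  0.43 -0.55  0.65 -0.75  1.66]
0.9 [-0.    0.4  -0.56  0.62 -0.67  1.59]
0.8 [-0.05  0.37 -0.57  0.6  -0.6   1.53]
0.7 [-0.1   0.35 -0.58  0.59 -0.52  1.47]
0.6 [-0.16  0.34 -0.58  0.59 -0.45  1.42]
0.5 [-0.21  0.33 -0.57  0.59 -0.37  1.36]
0.4 [-0.26  0.33 -0.57  0.6  -0.29  1.32]
0.3 [-0.31  0.34 -0.56  0.61 -0.22  1.27]
0.2 [-0.36  0.35 -0.55  0.63 -0.14  1.22]
0.1 [-0.41  0.37 -0.53  0.65 -0.07  1.18]
-0.0 [-0.45  0.39 -0.51  0.67  0.    1.13]
(array([480.68538628, -58.40239901, 150.98800392]), array([3.14159265, 0.975     , 1.55380439]))
t 15.57 tcp [481.3 -58.3 151.6] F [0.3 0.1 0.2] op 0.002
```

View pics/s13.png

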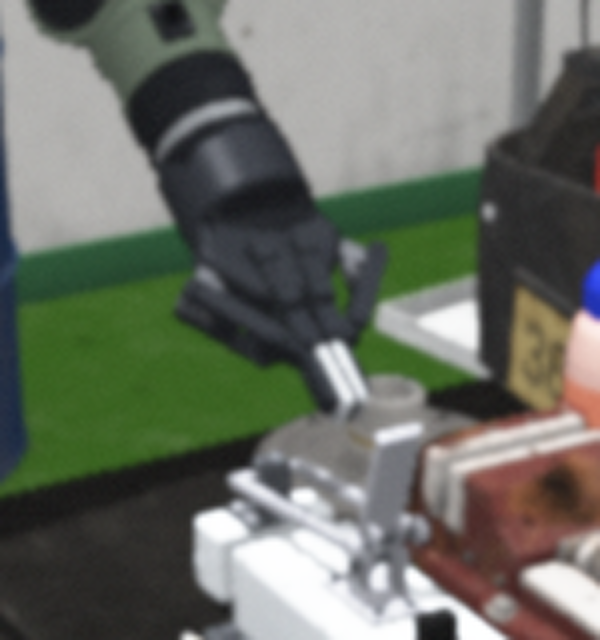

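```bash
python3 - <<'E'
from g import *
a=press(1.3,6); bot.movel(a[0],rot=a[1],max_speed=80,threshold=5); st()
for l in np.arange(1.3,0.29,-.1):
    a=press(l,0); bot.movel(a[0],rot=a[1],max_speed=40); q=st()
    if np.linalg.norm(q['contact_force'])>14: print('STOP',l);break
crop('side',215,110,365,260,4,'pics/s14.png')
E
```

```text
t 16.14 tcp [480.3 -86.6 143.9] F [-0.1  0.9 -0.4] op -0.001
t 16.44 tcp [480.1 -92.1 141.6] F [-0.6  1.2 -0.9] op -0.001
t 16.75 tcp [480.2 -98.7 141.7] F [-0.1  0.1  0.4] op 0.001
t 17.06 tcp [ 480.1 -105.   140.2] F [0.8 0.5 1.3] op -0.003
t 17.38 tcp [ 479.9 -111.1  138. ] F [1.3 2.4 0.9] op 0.002
t 17.69 tcp [ 479.7 -117.2  135.4] F [1.2 1.5 1. ] op 0.000
t 18.01 tcp [ 479.6 -123.1  132.1] F [1.5 2.6 1.1] op 0.001
t 18.32 tcp [ 479.4 -128.7  128.3] F [1.7 2.  1.5] op -0.004
t 18.64 tcp [ 479.3 -133.8  123.8] F [0.8 0.5 0.6] op 0.001
t 18.96 tcp [ 479.1 -138.4  118.8] F [0.1 0.8 1.7] op -0.001
t 19.27 tcp [ 478.9 -142.4  113.3] F [-0.3  0.7  0.1] op -0.003
t 19.59 tcp [ 478.7 -145.8  107.3] F [ 0.2 -0.1 -0.2] op -0.000
```

View pics/s14.png

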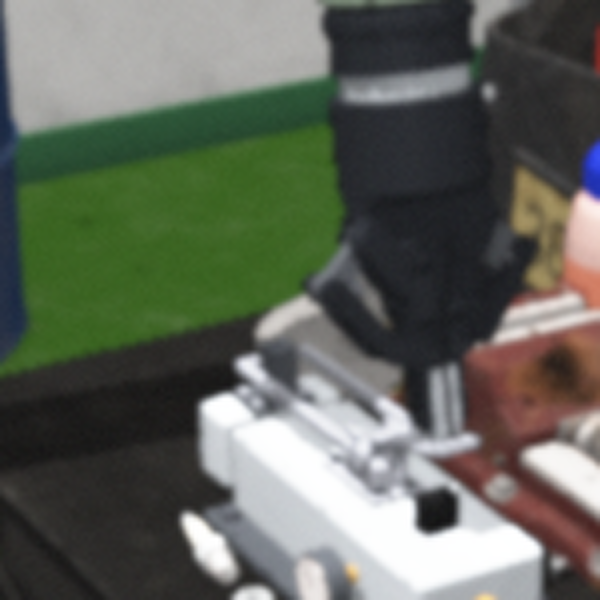

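```bash
python3 - <<'E'
from g import *
l=.36
bx=J(l)[0]+np.sqrt(130**2-(81-J(l)[1])**2); print(bx)
im=imaging.capture('side')
overlay('side','pics/s15.png',l,el_for(l,81),cov=123-bx,im=im)
crop('side',255,180,335,250,9,'pics/s16.png',im)
E
```

```text
114.30871133761072
```

View pics/s15.png

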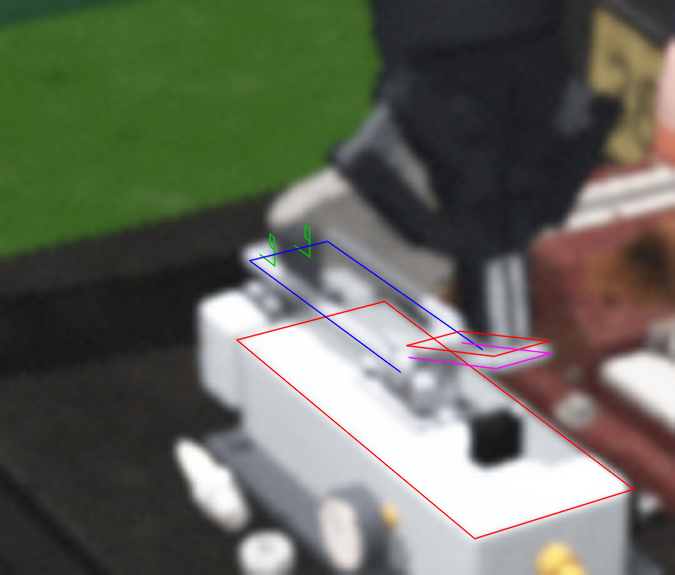

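View pics/s16.png

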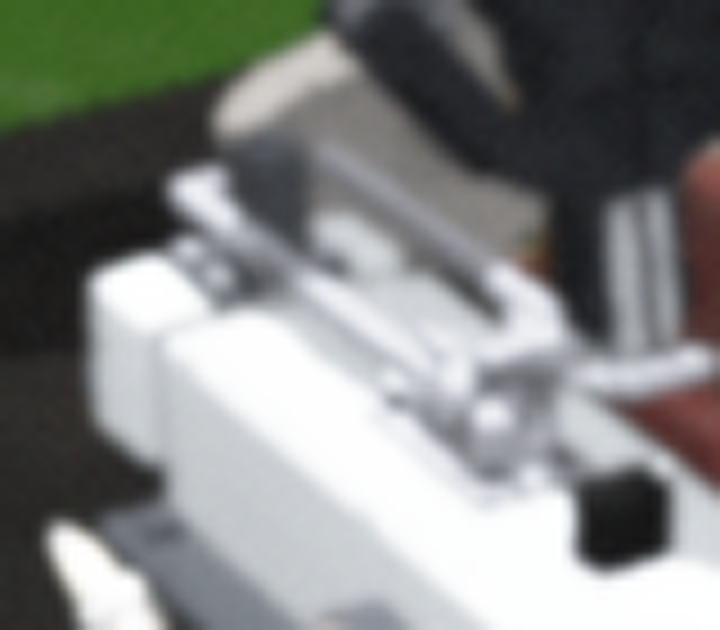

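```bash
python3 - <<'E'
from g import *
for l in (.2,.1):
    a=press(l,0); bot.movel(a[0],rot=a[1],max_speed=30,threshold=12); q=st()
a=press(0,1.5); print(bot.movel(a[0],rot=a[1],max_speed=20,threshold=10)); st()
for g_ in np.arange(1,-3,-.4):
    a=press(0,g_); r=bot.movel(a[0],rot=a[1],max_speed=5); q=st()
    if q['contact_force'][2]>5: print(g_,r);break
E
```

```text
t 20.07 tcp [ 478.9 -148.6  101.2] F [ 0.3 -0.5  0.7] op 0.002
t 20.45 tcp [ 478.9 -150.7   94.7] F [-0.2  0.8  0.1] op -0.001
False
t 20.88 tcp [ 479.  -152.2   89.4] F [ 0.9  0.2 -0.7] op -0.000
t 21.12 tcp [ 479.1 -151.8   89. ] F [ 0.1 -1.3 -0.4] op -0.002
t 21.38 tcp [ 479.1 -152.1   88.6] F [ 0.1 -0.5  0.6] op 0.000
t 21.62 tcp [ 479.  -152.2   88.2] F [-0.1  0.1  0.2] op -0.001
t 21.88 tcp [ 479.2 -152.2   88. ] F [-0.6  0.5  2.2] op -0.000
t 22.12 tcp [ 479.2 -152.2   88. ] F [-2.   1.1  7.6] op -0.004
-0.6000000000000001 False
```

```bash
python3 - <<'E'
from g import *
def fz(n=8):
    v=[]
    for _ in range(n): bot.dwell(.03); v.append(bot.get_state()['contact_force'])
    return np.array(v)
g_=-.6
v=fz(); print(v.mean(0).round(2),v.std(0).round(2))
for i in range(6):
    f=v.mean(0)[2]; e=15-f
    if abs(e)<.7: break
    g_-=np.clip(e/14,-.4,.4); a=press(0,g_); bot.movel(a[0],rot=a[1],max_speed=5); v=fz(); print(round(g_,2),v.mean(0).round(2))
w=fz(75); print(bot.get_state()['t'],w.mean(0).round(2),w.std(0).round(2),w[:,2].min(),w[:,2].max(),w[-10:].mean(0),np.linalg.norm(w,axis=1).mean())
E
```

```text
[-2.04  0.96  7.74] [0.54 0.54 0.5 ]
-1.0 [-2.78  0.63 10.5 ]
-1.32 [-3.51  1.74 13.38]
-1.44 [-4.4   1.98 13.97]
-1.51 [-4.13  1.95 14.75]
26.9583 [-4.16  1.95 14.98] [0.56 0.47 0.51] 13.66805803033439 16.05833050577738 [-4.11894524  1.78175662 14.78817802] 15.681520036668081
```

```bash
python3 - <<'E'
from g import *
a=press(0,20); bot.movel(a[0],rot=a[1],max_speed=40); st()
a=press(0,150); bot.movel(a[0],rot=a[1],max_speed=150); st()
bot.dwell(.5)
l=0.0
overlay('side','pics/s17.png',l,el_for(l,81),cov=8); 
crop('top',215,190,345,275,6,'pics/t17.png')
E
```

```text
t 27.65 tcp [ 479.1 -152.2  108. ] F [-0.8  0.4 -0.2] op 0.001
t 28.67 tcp [ 478.5 -151.9  237.1] F [ 0.2 -0.7 -1.1] op 0.003
```

View pics/s17.png

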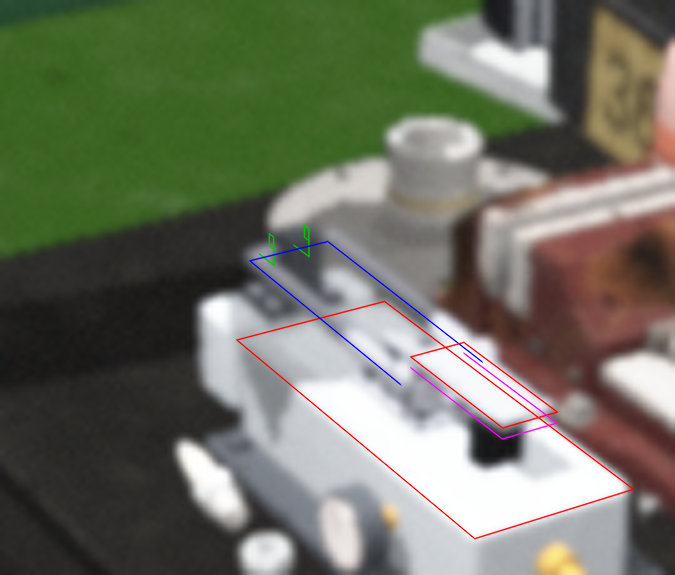

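View pics/t17.png

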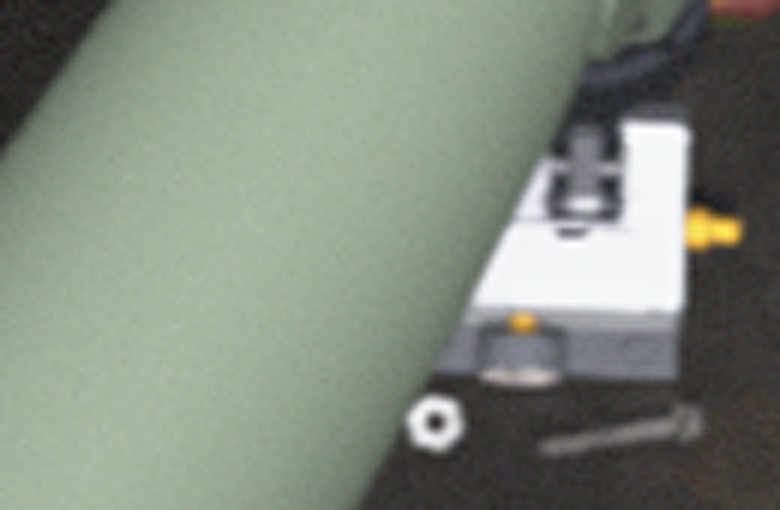

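```bash
python3 - <<'E'
from g import *
bot.movel([330,-330,330],max_speed=150); st()
crop('top',215,190,345,275,6,'pics/t18.png'); crop('side',225,150,360,290,5,'pics/s18.png')
E
```

```text
t 31.08 tcp [ 330.2 -329.5  329.7] F [ 0.8 -0.2 -0.8] op 0.001
```

View pics/t18.png

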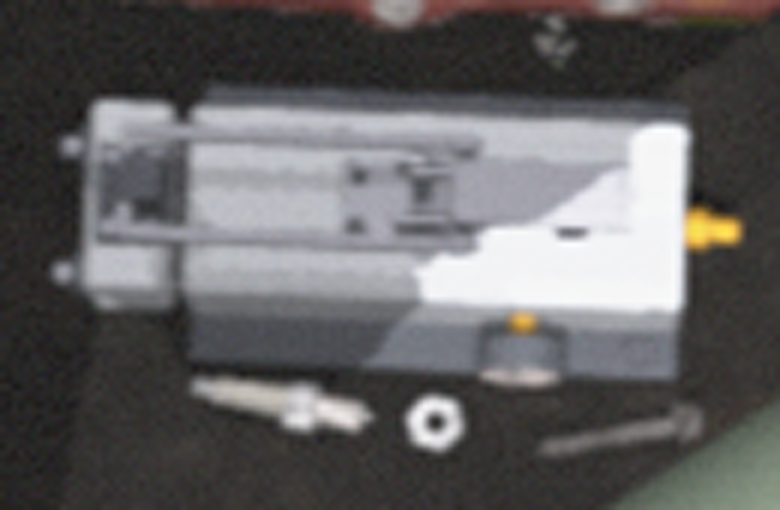

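View pics/s18.png

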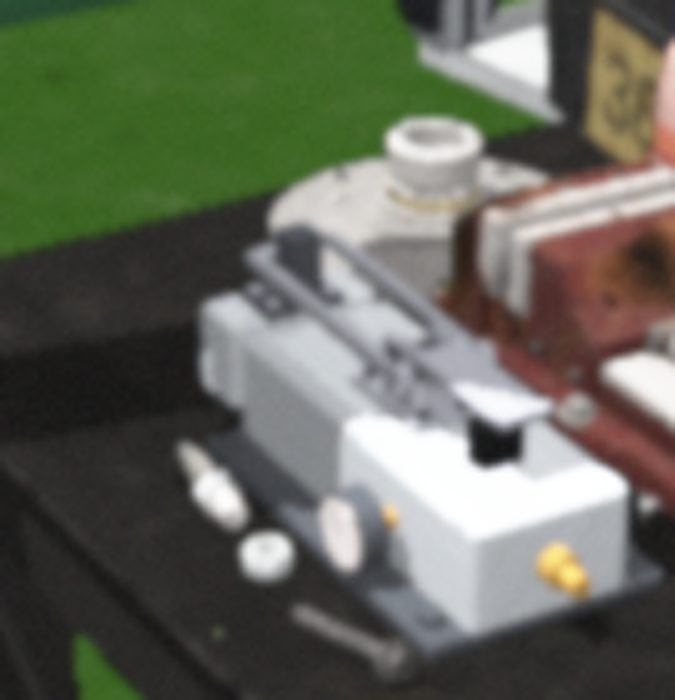

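The pictures show the cover pulled in (its left edge has moved from px 70 to about 92 in the top crop). The loop is over the keeper, the lever lies flat, and the plug, nut and bolt are where they were.

```bash
python3 -c "
from bench import bot
bot.sign_off()"
```

```text
the job is handed in; nothing more can be done
```

The latch is shut and the job is handed in at about 31 s of robot time. I gripped the loop behind its bar, lowered it past the lip onto the ledge, and drew it back until the bar was home. I then let go, pushed the lever over with closed fingers until it lay flat, and held it there before backing off.

**Hooking force:** the highest reading was about 12 N, when the bar met the ledge.

**Seating hold:** over about 2.3 s the downward force averaged 15.0 N (13.7 to 16.1 N). A side force of about 4 N brought the total to about 15.7 N.

**Final check:** with the arm clear, both cameras show the lever flat, the loop over the keeper and the cover drawn in. The spark plug, nut and bolt have not moved. I did not look again at the tray parts, but the arm never went near them.

**Disagreements:**
- **Bar position:** after gripping, the bar sat about 3 mm short of where my camera fit put it, judged by the lever angle. I corrected for that before lowering it.
- **Lever force:** the push read only 1 to 3 N, below the expected 5 N, though the pictures show the cover moved in as it should.

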